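# Fetch the drill plate from the crowded storage board

## Task

First clear the tin, the bottle and the sanding block off the storage board and stand them upright on the bare side mat. Then lift the drill plate straight up off its two dowels, keeping it level, and lay it flat, centred and lengthwise on the black bracket blank of the drilling bed. Finally put the three things back upright, each centred on its own shaped pad (the one it stood on), the sanding block lined up with its pad; set everything down, do not drop it.

Things in the scene. Friction and masses are not known exactly. Their poses are not given: they have to be found in the camera images.
- tin_c (a point): round metal tin, 52 mm diameter, 70 mm tall, about 0.3 kg, standing on the round pad; point at its centre, 35 mm above its underside; z up its axis
- bottle_c (a point): square white plastic bottle with a round black cap, 44 x 44 mm (x, y), square part 60 mm tall and 78 mm with the cap (cap 28 mm diameter), about 0.2 kg, standing on the square pad; point on its axis 39 mm above its underside; z up
- sander_c (a point): oblong wooden sanding block stood on end, 56 mm (x) x 30 mm (y) x 76 mm tall, one broad side faced with cork, about 0.16 kg, standing on the oblong pad; point at its centre, 38 mm above its underside; z up
- plate_c (a point): aluminium drill plate lying flat, 150 mm (x) x 56 mm (y) x 14 mm thick, about 0.3 kg, four small dark bushes near the middle; point at its centre, 7 mm above its underside. It starts flat on the storage board, with the two dowels through its 11 mm holes (60 mm either side of the centre along x). It can be gripped across its 56 mm width at the middle once the things beside it are gone
- board: plywood storage board, 200 mm (x) x 220 mm (y) x 12 mm thick, fixed to the bench, origin at the centre of its underside; two steel dowels stand on its top 60 mm either side of the centre along x, 10 mm diameter, 22 mm tall (8 mm proud of the plate): the plate, centred on the board at the same yaw, must rise over 22 mm before it can move sideways
- pad_tin: round black rubber pad, 66 mm diameter, 3 mm thick, fixed on the storage board beside the plate: the tin's own place; origin at the centre of its underside, 12 mm above the bench. The pads lie 63 mm from the plate's centre line: one alone on the board's +y side, two 70 mm apart on its -y side; which is where changes
- pad_bottle: square black rubber pad, 58 x 58 mm, 3 mm thick, on the storage board beside the plate: the bottle's own place; origin at the centre of its underside, 12 mm above the bench
- pad_sander: oblong black rubber pad, 68 mm (x) x 44 mm (y), 3 mm thick, on the storage board beside the plate: the sanding block's own place, long side along long side; origin at the centre of its underside, 12 mm above the bench
- sidemat: bare black rubber side mat, 270 mm (x) x 120 mm (y), 4 mm thick, fixed flat on the bench to one side of the storage board (left or right, changes); the side area where the three things are stood meanwhile; origin at the centre of its underside, on the bench
- bed: drilling bed on the other side of the storage board: a pale wooden board 200 mm (x) x 110 mm (y) x 18 mm with a black plastic bracket blank 170 x 72 mm, 4 mm thick, fixed centrally on it, its top 22 mm above the bench; fixed; origin at the centre of its underside, on the bench

How it is judged:
By the outcome, as a careful person would: the job done as asked, in the order asked, and still so for the second after the job is handed in, with the robot touching nothing.
It also fails if it takes over 144 s, if anything falls off the work surface, if the arm or the gripper's body presses on something with over 40 N, if the wrist force passes 120 N, or if a joint passes its speed limit or range.

## Robot

A 6-joint arm with a two-finger parallel gripper is mounted at the origin on the work surface. World frame = base frame: x ahead of the robot, y to its left, z up, the work surface at z = 0. Lengths are in m, angles in degrees, forces in N, time in s.
With the tool pointing down it reaches from about 0.3 to 0.75 m from the base axis. Payload 8.5 kg.
Tool frame: the origin (TCP) lies on the centre line of the jaws, within the pads' length; the fingertips stand 25 mm ahead of it and the grasp point (between the pads) lies 6 mm ahead of it; z points along the fingers, y is the line along which they close (so a half turn about z gives the same grasp; the last joint's range is limited). The gripper opens to 85 mm and grips with 20 to 120 N. Pads are 22 mm wide; open, the fingers measure 114 mm over their backs; the gripper's body (76 mm by 85 mm) begins 54 mm behind the grasp point. The pads swing forward as they close: fully open they stand 13 mm farther back than shut.
Start: joints at [-77.596, 21.807, 74.336, -0, 83.858, -12.336], TCP at [0.23, -0.5, 0.256] pointing down, gripper open.
Joint ranges: [-178.18, 178.18], [-50.72, 133.34], [12.68, 142.11], [-81.47, 261.47], [9.98, 163.14], [-165.26, 165.26]. Speed limits (degrees/s): [136.94, 136.94, 180, 180, 180, 180].

## Interface

Orientations are given as a 3x3 rotation matrix whose columns are the frame's x, y, z axes.
In Python, from rig import telemetry, optics, env gives the robot as it stands.
- The arm moves only by the tool send_rows, never from a script. Its argument "deltas" is a list that holds one entry, the list of rows, each a list of 7 numbers: the shift along the tool's x, y, z in m, then the turn, a rotation vector about the tool's x, y, z in rad, then the opening, from -1 (shut) to 1 (fully open), so that 0 is half open. In form: [[[x, y, z, ax, ay, az, grip], ...]]. A call has 1 to 12 rows; each row shifts and turns the commanded pose from where the row before left it, along the tool's axes as they then stand; what a row does not reach is not made up. A row lasts 1/8 s, in which the tool goes at most 62.5 mm and 10.7 degrees, less where a joint would pass 70% of its speed; a pose out of reach is approached as far as the arm can. A call is refused whole if a number of a shift passes 0.0625 or a number of a turn 0.188, either way. A call with a gripper value outside its range is refused whole. The fingers move at their own pace and stop on an object; "squeeze" is the grip in N (left out, the last holds). Time passes only in rows, so rows that do not move let the fingers close. It gives the time, the measured TCP pose, the force, the opening and the grip force at its end, in the units of the state.
- telemetry.observe(): the state, without advancing time (a new reading comes with each control period).
- optics.get_image(name): name is "scene" or "top" or "wrist"; returns a dict with "image" (384x512x3 uint8, red, green, blue), "range_z" (384x512 float32, m along the optical axis (not along the pixel's ray), 0 where there is no reading), "K" (3x3 intrinsics, pixels), "rvec" (rotation vector, rad) and "tvec" (3), from world to camera coordinates, as OpenCV has them; the wrist camera has in their place "hand_eye" (4x4, takes a point from camera to tool coordinates, whose origin is the TCP and whose axes are the flange's). Camera axes: x right, y down, z forward; pixel columns grow to the right and rows downward; lengths in m; the calibration is good to about 2 mm. A picture is of the moment at which its call begins: read the wrist's pose just before it.
- env.close_job(): hands the job in; it is judged then, once.
The state is a dict: "time_s": time; "q": joint angles; "qvel": joint speeds; "joint_efforts": joint torques, N m; "position": TCP position; "tool_rot": TCP orientation; "ft_force": force on the tool from outside, world axes, zero at the start; "wrist_torque": the same for the moment, N m; "grip_width": finger opening in m; "gripper_force": force on a finger pad.
Only numpy, scipy, OpenCV 4.12 (cv2) and the standard library are available. Lean on these libraries where they do the work, as an engineer would, in place of code of your own. Each camera call takes 0.05 s, during which the arm holds its last target. There are 200 camera calls.

## Working session

There is one attempt and no reset: what is moved stays moved. The work goes in short steps, Python scripts to look and compute and a tool call to move; the robot and the scene stay as the last step left them, time stands still between calls to the robot, and variables do not carry over. Pictures are saved under pics/ and viewed, at most 14 in all, crops included, and the job is handed in when it is done.

Besides the shell and the picture viewer there is one more tool, called after ">>>" by a JSON object that holds its "fn" and its "kwargs", one argument or row to a line. send_rows: Moves the arm, as the interface text tells. Its arguments: {"type":"object","properties":{"deltas":{"type":"array"},"squeeze":{"type":"number"}},"required":["deltas"]}

```bash
ls; mkdir -p pics
cat > h.py <<'E'
import numpy as np, cv2
from rig import telemetry, optics, env
def pts(name):
    s=telemetry.observe(); d=optics.get_image(name)
    Z=d["range_z"].astype(float); K=np.array(d["K"]); v,u=np.indices(Z.shape)
    P=np.stack([(u-K[0,2])*Z/K[0,0],(v-K[1,2])*Z/K[1,1],Z],-1)
    if name=="wrist":
        H=np.array(d["hand_eye"]); P=P@H[:3,:3].T+H[:3,3]
        P=P@np.array(s["tool_rot"]).T+np.array(s["position"])
    else:
        R=cv2.Rodrigues(np.array(d["rvec"],float))[0]; P=(P-np.array(d["tvec"]).ravel())@R
    P[Z==0]=np.nan
    return d["image"],P
def save(n,im): cv2.imwrite(n,im[...,::-1])
E
python3 - <<'E'
from h import *
s=telemetry.observe();print({k:np.round(s[k],3).tolist() for k in s})
for n in("top","scene"):
    im,P=pts(n);save(f"pics/{n}0.png",im);np.savez(f"{n}0.npz",im=im,P=P)
    print(n,P[0,0],P[0,-1],P[-1,0],P[-1,-1],P[192,256])
a=cv2.imread("pics/top0.png");cv2.imwrite("pics/top0b.png",cv2.resize(a,(800,600)))
E
```

```text
pics
{'time_s': 0.0, 'q': [-77.594, 21.841, 74.386, -0.001, 83.858, -12.337], 'qvel': [-0.001, 0.006, -0.024, 0.05, 0.119, -0.009], 'joint_efforts': [0.0, -44.846, -23.128, -0.0, 0.005, -0.0], 'position': [0.23, -0.499, 0.256], 'tool_rot': [[0.908, 0.419, -0.0], [0.419, -0.908, 0.001], [0.0, -0.001, -1.0]], 'ft_force': [0.181, 0.152, 0.618], 'wrist_torque': [0.008, 0.016, -0.044], 'gripper_force': 0.0, 'grip_width': 0.086}
top [ 1.52086928  1.10340254 -0.74580573] [ 1.56062278 -1.20906294 -0.75031887] [0.18568828 0.51456067 0.03304882] [ 0.16470239 -0.58590643  0.00101133] [ 0.58765406 -0.01747418  0.02298823]
scene [-0.07390883 -1.69094413  0.19544287] [-0.93167619  0.57568988  0.22265216] [ 1.09089353 -0.79498547 -0.7510324 ] [0.78288975 0.60847403 0.00691106] [ 0.53137903 -0.00317192  0.02738681]
```

View pics/top0b.png

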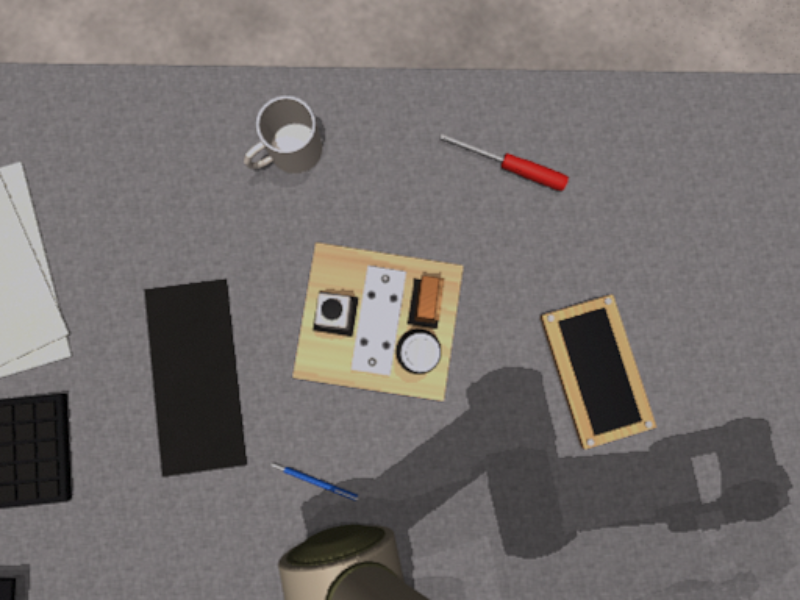

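View pics/scene0.png

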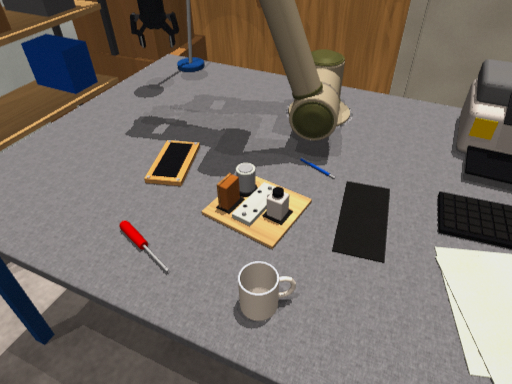

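The top view (800×600 copy) shows the board at (380,320). The bottle is alone on the +y side at (335,310), the sander is at (428,298) and the tin at (419,352). The side mat is at (196,377), on +y, and the bed at (598,370), on −y. The scene view confirms this arrangement.

```bash
cat > m.py <<'E'
from h import *
def rect(xy):
    (c,(w,h),a)=cv2.minAreaRect((xy*1000).astype(np.float32))
    if w<h: w,h,a=h,w,a+90
    return np.round(c,1),round(w,1),round(h,1),round((a+90)%180-90,1)
def blob(P,m,name,box):
    (u0,u1,v0,v1)=box; mm=np.zeros_like(m); mm[v0:v1,u0:u1]=m[v0:v1,u0:u1]
    mm=cv2.morphologyEx(mm.astype(np.uint8),cv2.MORPH_OPEN,np.ones((2,2)))
    n,l,st,_=cv2.connectedComponentsWithStats(mm)
    if n<2: print(name,"none");return
    k=1+np.argmax(st[1:,4]); q=P[l==k]
    print(name,len(q),rect(q[:,:2]),"mean",np.round(q.mean(0)*1000,1),"z5/95",np.round(np.percentile(q[:,2],[5,95])*1000,1))
E
python3 - <<'E'
from m import *
d=np.load("top0.npz");im=d["im"].astype(int);P=d["P"];z=P[...,2];S=im.sum(2)
sp=im.max(2)-im.min(2)
B=(180,305,150,265)
blob(P,(z>.006)&(z<.018)&(sp>40),"board",B)
blob(P,(z>.007)&(z<.2),"boardall",B)
blob(P,(z>.018)&(z<.04)&(sp<40)&(S>330),"plate",B)
blob(P,(z>.07)&(S>300)&(sp<40),"bottle shoulder+",(195,232,170,220))
blob(P,(z>.084)&(S<200),"cap",(195,232,170,220))
blob(P,(z>.06)&(sp<40),"tin",(245,300,205,250))
blob(P,(z>.06)&(sp>50),"sander",(255,300,165,215))
blob(P,(z>.082)&(sp>50),"sandertop",(255,300,165,215))
blob(P,(z>.01)&(z<.04),"bed",(330,430,180,300))
blob(P,(z>.01)&(z<.04)&(S<100),"blank",(330,430,180,300))
blob(P,(S<110)&(abs(z)<.02),"mat",(80,170,170,310))
E
```

```text
board 4684 (array([557.1,  11.1]), 214.5, 195.4, 79.8) mean [nan nan nan] z5/95 [nan nan]
boardall 8494 (array([554.1,  11.1]), 220.6, 198.6, 80.6) mean [nan nan nan] z5/95 [nan nan]
plate 1600 (array([557.2,  12.1]), 151.9, 53.0, -10.3) mean [nan nan nan] z5/95 [nan nan]
bottle shoulder+ 275 (array([569.6,  74.5]), 46.3, 41.3, -6.2) mean [565.1  73.2  73.6] z5/95 [55.1 92.8]
cap 122 (array([566.8,  73.6]), 23.3, 16.6, -36.1) mean [nan nan nan] z5/95 [nan nan]
tin 478 (array([513.9, -48. ]), 54.8, 43.4, 65.0) mean [nan nan nan] z5/95 [nan nan]
sander 378 (array([588.8, -60. ]), 70.6, 31.5, -19.6) mean [nan nan nan] z5/95 [nan nan]
sandertop 378 (array([588.8, -60. ]), 70.6, 31.5, -19.6) mean [nan nan nan] z5/95 [nan nan]
bed 4368 (array([nan, nan]), 0.0, 0.0, 0.0) mean [nan nan nan] z5/95 [nan nan]
blank 2287 (array([nan, nan]), 0.0, 0.0, 0.0) mean [nan nan nan] z5/95 [nan nan]
mat 6291 (array([477.9, 275.2]), 267.3, 115.7, 8.1) mean [nan nan nan] z5/95 [nan nan]
```

```bash
cat >> m.py <<'E'
def rays(d,name,s):
    K=np.array(d["K"]);v,u=np.indices(d["range_z"].shape)
    D=np.stack([(u-K[0,2])/K[0,0],(v-K[1,2])/K[1,1],np.ones(u.shape)],-1)
    if name=="wrist":
        H=np.array(d["hand_eye"]);Rt=np.array(s["tool_rot"])
        return Rt@H[:3,3]+np.array(s["position"]), D@(Rt@H[:3,:3]).T
    R=cv2.Rodrigues(np.array(d["rvec"],float))[0];return -R.T@np.array(d["tvec"]).ravel(), D@R
def grab(name):
    s=telemetry.observe();d=optics.get_image(name);o,D=rays(d,name,s)
    Z=d["range_z"].astype(float);P=o+D*Z[...,None];P[Z==0]=np.nan
    return d["image"],P,o,D
def comp(mask,near=None):
    "largest component, filled"
    mk=cv2.morphologyEx(np.nan_to_num(mask).astype(np.uint8),cv2.MORPH_OPEN,np.ones((3,3)))
    n,l,st,c=cv2.connectedComponentsWithStats(mk)
    k=1+np.argmax(st[1:,4]); return l==k
def fit(o,D,mask,zp,name):
    "min-area rect of mask pixels intersected with plane z=zp"
    q=(o+D*((zp-o[2])/D[...,2])[...,None])[mask][:,:2]
    print(name,mask.sum(),*rect(q),"mean",np.round(q.mean(0)*1000,1))
E
python3 - <<'E'
from m import *
d=optics.get_image("wrist");print(np.round(d["hand_eye"],3).tolist(),d["K"])
im,P,o,D=grab("top");im=im.astype(int);z=P[...,2];S=im.sum(2);print("cam",o)
w=lambda u0,u1,v0,v1:(np.indices(z.shape)[1]>u0)&(np.indices(z.shape)[1]<u1)&(np.indices(z.shape)[0]>v0)&(np.indices(z.shape)[0]<v1)
bed=w(335,430,180,300);
fit(o,D,comp(bed&(z>.008)&(z<.04)),.018,"bed")
fit(o,D,comp(bed&(S<100)),.022,"blank")
fit(o,D,comp(w(80,170,170,310)&(S<130)),.004,"mat")
E
```

```text
[[-0.001, -0.964, -0.267, 0.065], [1.0, -0.001, 0.001, 0.0], [-0.001, -0.267, 0.964, -0.118], [0.0, 0.0, 0.0, 1.0]] [[274.54709817   0.         258.47016449]
 [  0.         274.54709817 189.67331309]
 [  0.           0.           1.        ]]
cam [0.50116151 0.00184556 0.8588823 ]
bed 4377 [ 486.8 -300. ] 199.3 112.0 16.5 mean [ 485.8 -300.4]
blank 2292 [ 488.2 -301.8] 166.5 69.1 16.8 mean [ 487.6 -302.1]
mat 6361 [480.2 277. ] 267.9 118.4 7.8 mean [478.2 277. ]
```

>>> {"fn": "send_rows", "kwargs": {
  "deltas": [
    [[0.05,-0.01,0,0,0,0,1],[0.05,-0.01,0,0,0,0,1],[0.05,-0.01,0,0,0,0,1],[0.05,-0.01,0,0,0,0,1],[0.05,-0.01,0,0,0,0,1],[0.05,-0.01,0,0,0,0,1],[0.05,-0.01,0,0,0,0,1],[0,0,0,0,0,0,1],[0,0,0,0,0,0,1]]
  ]
}}

```text
time_s: 1.32
position: [0.5185, -0.2896, 0.256]
tool_rot: [[0.908, 0.419, -0.001], [0.419, -0.908, 0.0], [-0.001, -0.0, -1.0]]
ft_force: [-0.2, -0.6, -0.7]
grip_width: 0.0856
gripper_force: 0.0
```

Run:
```python
from m import *
im,P,o,D=grab("wrist");save("pics/wbed.png",im);im=im.astype(int);z=P[...,2];S=im.sum(2)
print(np.round(telemetry.observe()["position"],4),z[190,256])
r=np.hypot(P[...,0]-.487,P[...,1]+.301)<.14
fit(o,D,comp(r&(z>.009)&(z<.04)),.018,"bed")
fit(o,D,comp(r&(S<110)),.022,"blank")
```

```text
[ 0.5182 -0.29    0.2562] 0.022373788874389566
bed 11613 [ 486.5 -304.4] 199.2 109.4 16.5 mean [ 493.3 -302.1]
blank 39412 [ 290.8 -390.1] 844.9 230.5 -65.4 mean [ 275.4 -411.2]
```

View pics/wbed.png

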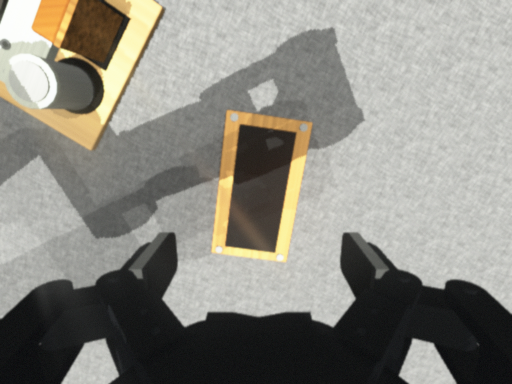

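>>> {"fn": "send_rows", "kwargs": {
  "deltas": [
    [[0.03,-0.04,0,0,0,0,1],[0.03,-0.04,0,0,0,0,1],[0.03,-0.04,0,0,0,0,1],[0.03,-0.04,0,0,0,0,1],[0.03,-0.04,0,0,0,0,1],[0.04,-0.03,0,0,0,0.15,1],[0,0,0,0,0,0.15,1],[0,0,0,0,0,0.15,1],[0,0,0,0,0,0.15,1],[0,0,0,0,0,0,1],[0,0,0,0,0,0,1]]
  ]
}}

```text
time_s: 2.75
position: [0.5949, -0.0017, 0.2564]
tool_rot: [[0.986, -0.166, 0.0], [-0.166, -0.986, -0.0], [0.0, 0.0, -1.0]]
ft_force: [0.7, 0.5, 0.3]
grip_width: 0.085
gripper_force: 0.0
```

Run:
```python
from m import *
im,P,o,D=grab("wrist");save("pics/wboard.png",im);np.savez("wb.npz",im=im,P=P,o=o,D=D)
s=telemetry.observe();print(np.round(s["position"],4),np.round(s["tool_rot"],3).tolist(),s["time_s"])
```

```text
[ 0.595  -0.0016  0.2564] [[0.986, -0.166, 0.0], [-0.166, -0.986, -0.0], [0.0, 0.0, -1.0]] 2.8
```

View pics/wboard.png

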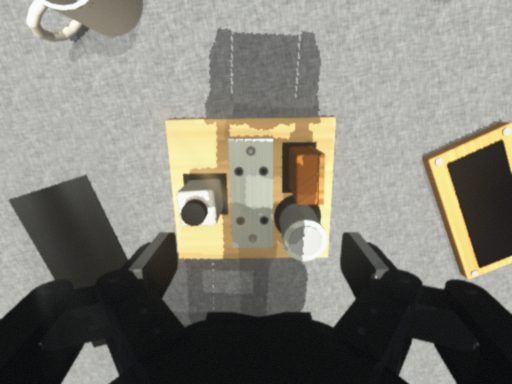

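The bed view shows the blank at about (262,187), square in the frame. The board view shows the plate at (251,193), bottle cap (195,213), sander top (308,178) and tin top (305,240). The board is aligned with the tool to within about a degree.

Run:
```python
from m import *
d=np.load("wb.npz");im=d["im"].astype(int);P=d["P"];o=d["o"];D=d["D"];z=P[...,2];S=im.sum(2);sp=im.max(2)-im.min(2)
v,u=np.indices(z.shape);w=lambda a,b,c,e:(u>a)&(u<b)&(v>c)&(v<e)
hsv=cv2.cvtColor(d["im"],cv2.COLOR_RGB2HSV)
B=w(150,350,105,268)
fit(o,D,B&comp(B&(z>.007)&(z<.03)),.012,"board")
fit(o,D,comp(w(222,280,130,255)&(z>.019)&(z<.04)&(sp<60)),.026,"plate")
bt=w(170,225,170,235)
fit(o,D,comp(bt&(z>.068)),.075,"bottle>68")
fit(o,D,comp(bt&(z>.085)),.093,"cap")
fit(o,D,comp(bt&(z>.068)&(z<.082)&(S>300)),.075,"shoulder")
fit(o,D,comp(w(275,340,190,265)&(z>.078)&(sp<60)),.085,"tin top")
fit(o,D,comp(w(280,340,135,215)&(z>.082)),.091,"sander top")
bl=lambda m:comp(m&(S<150)&(z>.008)&(z<.03))
fit(o,D,bl(w(170,232,165,235)),.015,"padB vis");fit(o,D,bl(w(275,330,135,215)),.015,"padS vis")
for n,q in(("bott",bt),("sand",w(280,340,135,215)),("tin",w(275,340,190,265))):
    m=q&(z>.05); print(n,np.round(np.nanpercentile(z[m],[50,90,99])*1000,1))
```

```text
board 16534 [558.3  12. ] 218.8 199.1 81.2 mean [575.5  19.1]
plate 4611 [558.2  12.5] 150.5 55.4 -8.8 mean [562.1  11.5]
bottle>68 1350 [569.   72.5] 43.8 43.7 83.5 mean [569.4  72.3]
cap 522 [569.   72.8] 29.4 26.9 -38.3 mean [569.   72.6]
shoulder 753 [569.1  72.5] 43.8 43.4 83.5 mean [574.5  67.1]
tin top 1455 [512.7 -43.5] 51.8 49.7 -8.2 mean [513.6 -43.6]
sander top 1509 [584.7 -56.8] 56.4 31.0 -7.6 mean [585.4 -56.7]Traceback (most recent call last):
  File "<stdin>", line 15, in <module>
  File "<stdin>", line 14, in <lambda>
  File "m.py", line 28, in comp
    k=1+np.argmax(st[1:,4]); return l==k
        ~~~~~~~~~^^^^^^^^^^
    return _wrapfunc(a, 'argmax', axis=axis, out=out, **kwds)
    return bound(*args, **kwds)
ValueError: attempt to get argmax of an empty sequence
```

>>> {"fn": "send_rows", "kwargs": {
  "deltas": [
    [[-0.019,-0.0344,0,0,0,-0.013,1],[-0.019,-0.0344,0,0,0,0,1],[0,0,0.05,0,0,0,1],[0,0,0.05,0,0,0,1],[0,0,0.05,0,0,0,1],[0,0,0.03,0,0,0,1],[0,0,0.0184,0,0,0,1],[0,0,0,0,0,0,1]]
  ],
  "squeeze": 35
}}

```text
time_s: 3.8
position: [0.5681, 0.0728, 0.0569]
tool_rot: [[0.988, -0.154, -0.003], [-0.154, -0.988, 0.0], [-0.003, 0.0, -1.0]]
ft_force: [0.4, -0.8, 0.4]
grip_width: 0.0854
gripper_force: 0.0
```

>>> {"fn": "send_rows", "kwargs": {
  "deltas": [
    [[0,0,0,0,0,0,-0.1],[0,0,0,0,0,0,-0.3],[0,0,0,0,0,0,-0.3],[0,0,0,0,0,0,-0.3],[0,0,0,0,0,0,-0.3],[0,0,0,0,0,0,-0.3]]
  ]
}}

```text
time_s: 4.55
position: [0.5692, 0.073, 0.059]
tool_rot: [[0.988, -0.154, 0.002], [-0.154, -0.988, -0.0], [0.002, -0.0, -1.0]]
ft_force: [-1.1, 0.7, 6.2]
grip_width: 0.0435
gripper_force: 36.4
```

>>> {"fn": "send_rows", "kwargs": {
  "deltas": [
    [[0,0,-0.02,0,0,0,-0.3],[0,0,-0.03,0,0,0,-0.3],[0,0,-0.03,0,0,0,-0.3],[-0.02,-0.0313,0,0,0,0,-0.3],[-0.02,-0.0313,0,0,0,0,-0.3],[-0.02,-0.0313,0,0,0,0,-0.3],[-0.02,-0.0313,0,0,0,0,-0.3],[-0.02,-0.0313,0,0,0,0,-0.3],[-0.02,-0.0313,0,0,0,0,-0.3],[0,0,0.02,0,0,0,-0.3],[0,0,0.03,0,0,0,-0.3],[0,0,0.025,0,0,0,-0.3]]
  ]
}}

```text
time_s: 6.05
position: [0.4787, 0.2771, 0.0619]
tool_rot: [[0.988, -0.154, -0.001], [-0.154, -0.988, -0.0], [-0.001, 0.0, -1.0]]
ft_force: [0.3, 0.2, -1.3]
grip_width: 0.0437
gripper_force: 36.1
```

>>> {"fn": "send_rows", "kwargs": {
  "deltas": [
    [[0,0,0.006,0,0,0,-0.3],[0,0,0.004,0,0,0,-0.3],[0,0,0.003,0,0,0,-0.3],[0,0,0.001,0,0,0,-0.3],[0,0,0,0,0,0,-0.3]]
  ]
}}

```text
time_s: 6.68
position: [0.4792, 0.2771, 0.0492]
tool_rot: [[0.988, -0.155, 0.001], [-0.155, -0.988, 0.0], [0.0, -0.0, -1.0]]
ft_force: [0.5, -0.8, -1.7]
grip_width: 0.0433
gripper_force: 36.0
```

>>> {"fn": "send_rows", "kwargs": {
  "deltas": [
    [[0,0,0.001,0,0,0,-0.3],[0,0,0.001,0,0,0,-0.3],[0,0,0,0,0,0,-0.3]]
  ]
}}

```text
time_s: 7.05
position: [0.4792, 0.2771, 0.048]
tool_rot: [[0.988, -0.154, 0.001], [-0.154, -0.988, 0.0], [0.001, -0.0, -1.0]]
ft_force: [-3.1, -2.2, 9.0]
grip_width: 0.0438
gripper_force: 37.0
```

>>> {"fn": "send_rows", "kwargs": {
  "deltas": [
    [[0,0,0,0,0,0,0.4],[0,0,0,0,0,0,1],[0,0,0,0,0,0,1],[0,0,-0.03,0,0,0,1],[0,0,-0.04,0,0,0,1],[0,0,-0.04,0,0,0,1],[0.0222,0.0448,0,0,0,0,1],[0.0222,0.0448,0,0,0,0,1],[0.0222,0.0448,0,0,0,0,1],[0.0222,0.0448,0,0,0,0,1],[0.0222,0.0448,0,0,0,0,1],[0.0222,0.0448,0,0,0,0,1]]
  ]
}}

```text
time_s: 8.55
position: [0.5694, -0.0107, 0.1569]
tool_rot: [[0.988, -0.155, -0.0], [-0.155, -0.988, 0.0], [-0.0, -0.0, -1.0]]
ft_force: [0.7, 1.4, 0.4]
grip_width: 0.0851
gripper_force: 0.0
```

>>> {"fn": "send_rows", "kwargs": {
  "deltas": [
    [[0.0222,0.0448,0,0,0,0,1],[0,0,0,0,0,0,1],[0,0,0.04,0,0,0,1],[0,0,0.04,0,0,0,1],[0,0,0.017,0,0,0,1],[0,0,0,0,0,0,1]]
  ]
}}

```text
time_s: 9.3
position: [0.5834, -0.0557, 0.0589]
tool_rot: [[0.988, -0.154, -0.003], [-0.154, -0.988, 0.001], [-0.003, -0.001, -1.0]]
ft_force: [0.8, 0.4, 0.1]
grip_width: 0.0854
gripper_force: 0.0
```

>>> {"fn": "send_rows", "kwargs": {
  "deltas": [
    [[0,0,0,0,0,0,-0.3],[0,0,0,0,0,0,-0.6],[0,0,0,0,0,0,-0.6],[0,0,0,0,0,0,-0.6],[0,0,0,0,0,0,-0.6],[0,0,0,0,0,0,-0.6]]
  ]
}}

```text
time_s: 10.05
position: [0.5844, -0.0567, 0.0607]
tool_rot: [[0.988, -0.155, 0.001], [-0.155, -0.988, -0.0], [0.001, -0.0, -1.0]]
ft_force: [-0.6, 1.0, 5.9]
grip_width: 0.0295
gripper_force: 34.0
```

>>> {"fn": "send_rows", "kwargs": {
  "deltas": [
    [[0,0,-0.02,0,0,0,-0.6],[0,0,-0.03,0,0,0,-0.6],[0,0,-0.03,0,0,0,-0.6],[-0.0106,-0.0481,0,0,0,0,-0.6],[-0.0106,-0.0481,0,0,0,0,-0.6],[-0.0106,-0.0481,0,0,0,0,-0.6],[-0.0106,-0.0481,0,0,0,0,-0.6],[-0.0106,-0.0481,0,0,0,0,-0.6],[-0.0106,-0.0481,0,0,0,0,-0.6],[-0.0106,-0.0481,0,0,0,0,-0.6],[0,0,0.02,0,0,0,-0.6],[0,0,0.03,0,0,0,-0.6]]
  ]
}}

```text
time_s: 11.55
position: [0.5628, 0.2881, 0.0896]
tool_rot: [[0.988, -0.153, 0.001], [-0.153, -0.988, 0.0], [0.001, -0.0, -1.0]]
ft_force: [0.5, -0.8, -2.1]
grip_width: 0.0297
gripper_force: 33.9
```

>>> {"fn": "send_rows", "kwargs": {
  "deltas": [
    [[0,0,0.025,0,0,0,-0.6],[0,0,0.01,0,0,0,-0.6],[0,0,0.002,0,0,0,-0.6],[0,0,0,0,0,0,-0.6],[0,0,0.001,0,0,0,-0.6],[0,0,0,0,0,0,-0.6]]
  ]
}}

```text
time_s: 12.3
position: [0.563, 0.2874, 0.0524]
tool_rot: [[0.988, -0.155, 0.001], [-0.155, -0.988, 0.0], [0.001, -0.0, -1.0]]
ft_force: [-0.3, 0.8, -1.8]
grip_width: 0.0298
gripper_force: 33.8
```

>>> {"fn": "send_rows", "kwargs": {
  "deltas": [
    [[0,0,0.001,0,0,0,-0.6],[0,0,0.001,0,0,0,-0.6],[0,0,0.001,0,0,0,-0.6],[0,0,0,0,0,0,-0.6]]
  ]
}}

```text
time_s: 12.8
position: [0.5629, 0.2874, 0.0497]
tool_rot: [[0.988, -0.154, 0.0], [-0.154, -0.988, 0.0], [0.0, -0.0, -1.0]]
ft_force: [-3.0, -0.7, 4.5]
grip_width: 0.03
gripper_force: 34.5
```

>>> {"fn": "send_rows", "kwargs": {
  "deltas": [
    [[0,0,0,0,0,0,0],[0,0,0,0,0,0,1],[0,0,0,0,0,0,1],[0,0,-0.03,0,0,0,1],[0,0,-0.04,0,0,0,1],[0,0,-0.04,0,0,0,1],[0.0003,0.0478,0,0,0,0,1],[0.0003,0.0478,0,0,0,0,1],[0.0003,0.0478,0,0,0,0,1],[0.0003,0.0478,0,0,0,0,1],[0.0003,0.0478,0,0,0,0,1],[0.0003,0.0478,0,0,0,0,1]]
  ]
}}

```text
time_s: 14.3
position: [0.52, 0.0022, 0.159]
tool_rot: [[0.988, -0.155, 0.0], [-0.155, -0.988, -0.0], [0.0, 0.0, -1.0]]
ft_force: [-0.2, -0.1, -0.4]
grip_width: 0.0856
gripper_force: 0.0
```

>>> {"fn": "send_rows", "kwargs": {
  "deltas": [
    [[0.0003,0.0478,0,0,0,0,1],[0,0,0,0,0,0,1],[0,0,0.04,0,0,0,1],[0,0,0.04,0,0,0,1],[0,0,0.02,0,0,0,1],[0,0,0,0,0,0,1],[0,0,0,0,0,0,0.3],[0,0,0,0,0,0,0],[0,0,0,0,0,0,0],[0,0,0,0,0,0,0],[0,0,0,0,0,0,0]]
  ]
}}

```text
time_s: 15.68
position: [0.5138, -0.0435, 0.0601]
tool_rot: [[0.988, -0.155, 0.002], [-0.155, -0.988, -0.0], [0.002, 0.0, -1.0]]
ft_force: [-0.3, 2.3, 6.4]
grip_width: 0.0503
gripper_force: 36.1
```

>>> {"fn": "send_rows", "kwargs": {
  "deltas": [
    [[0,0,-0.02,0,0,0,-0.1],[0,0,-0.03,0,0,0,-0.1],[0,0,-0.03,0,0,0,-0.1],[-0.0236,-0.041,0,0,0,0,-0.1],[-0.0236,-0.041,0,0,0,0,-0.1],[-0.0236,-0.041,0,0,0,0,-0.1],[-0.0236,-0.041,0,0,0,0,-0.1],[-0.0236,-0.041,0,0,0,0,-0.1],[-0.0236,-0.041,0,0,0,0,-0.1],[-0.0236,-0.041,0,0,0,0,-0.1],[0,0,0.02,0,0,0,-0.1],[0,0,0.03,0,0,0,-0.1]]
  ]
}}

```text
time_s: 17.18
position: [0.3944, 0.2663, 0.0892]
tool_rot: [[0.988, -0.153, 0.003], [-0.153, -0.988, 0.001], [0.002, -0.001, -1.0]]
ft_force: [-0.1, -0.5, -4.1]
grip_width: 0.0502
gripper_force: 37.6
```

>>> {"fn": "send_rows", "kwargs": {
  "deltas": [
    [[0,0,0.025,0,0,0,-0.1],[0,0,0.01,0,0,0,-0.1],[0,0,0.003,0,0,0,-0.1],[0,0,0.001,0,0,0,-0.1],[0,0,0.001,0,0,0,-0.1],[0,0,0,0,0,0,-0.1],[0,0,0,0,0,0,-0.1]]
  ]
}}

```text
time_s: 18.05
position: [0.3945, 0.2656, 0.0492]
tool_rot: [[0.988, -0.155, 0.0], [-0.155, -0.988, 0.0], [0.0, -0.0, -1.0]]
ft_force: [-0.9, -0.1, -0.7]
grip_width: 0.0505
gripper_force: 37.5
```

>>> {"fn": "send_rows", "kwargs": {
  "deltas": [
    [[0,0,0.0008,0,0,0,-0.1],[0,0,0,0,0,0,0.4],[0,0,0,0,0,0,1],[0,0,0,0,0,0,1],[0,0,-0.03,0,0,0,1],[0,0,-0.06,0,0,0,1],[0,0,-0.06,0,0,0,1],[0.034,0.0321,0,0,0,0,1],[0.034,0.0321,0,0,0,0,1],[0.034,0.0321,0,0,0,0,1],[0.034,0.0321,0,0,0,0,1],[0.034,0.0321,0,0,0,0,1]]
  ]
}}

```text
time_s: 19.55
position: [0.5383, 0.0793, 0.198]
tool_rot: [[0.988, -0.155, -0.0], [-0.155, -0.988, 0.0], [-0.0, -0.0, -1.0]]
ft_force: [-0.0, 0.4, -0.2]
grip_width: 0.0852
gripper_force: 0.0
```

>>> {"fn": "send_rows", "kwargs": {
  "deltas": [
    [[0.034,0.0321,0,0,0,0,1],[0.034,0.0321,0,0,0,0,1],[0,0,0,0,0,0,1],[0,0,0,0,0,0,1]]
  ]
}}

```text
time_s: 20.05
position: [0.5944, 0.0071, 0.1978]
tool_rot: [[0.988, -0.155, -0.001], [-0.155, -0.988, 0.0], [-0.001, -0.0, -1.0]]
ft_force: [-0.1, 0.1, -1.0]
grip_width: 0.0854
gripper_force: 0.0
```

Run:
```python
from m import *
im,P,o,D=grab("wrist");save("pics/wboard2.png",im);np.savez("wb2.npz",im=im,P=P,o=o,D=D)
t,_,_,_=grab("top");save("pics/top2.png",t)
cv2.imwrite("pics/both2.png",np.hstack([cv2.resize(im,(400,300)),cv2.resize(t,(400,300))])[...,::-1])
s=telemetry.observe();print(np.round(s["position"],4),np.round(s["tool_rot"],3).tolist(),s["time_s"])
```

```text
[0.5942 0.0077 0.1982] [[0.988, -0.153, -0.0], [-0.153, -0.988, 0.0], [-0.0, -0.0, -1.0]] 20.15
```

View pics/both2.png

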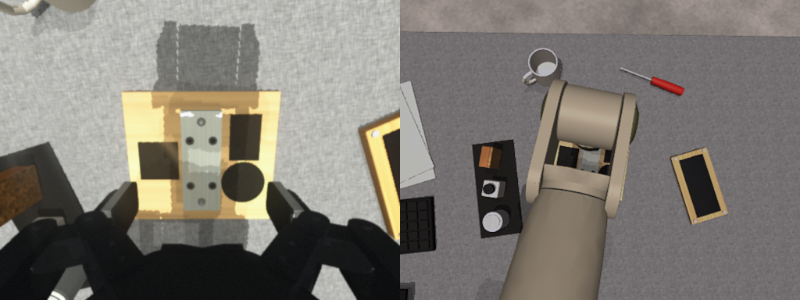

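All three stand upright on the mat. In the wrist half of the picture the bare pads are visible: square (159,160), oblong (246,137) and round (243,182), with the plate at (200,158).

Run:
```python
from m import *
d=np.load("wb2.npz");im=d["im"].astype(int);P=d["P"];o=d["o"];D=d["D"];z=P[...,2];S=im.sum(2);sp=im.max(2)-im.min(2)
v,u=np.indices(z.shape);k=1.28;w=lambda a,b,c,e:(u>a*k)&(u<b*k)&(v>c*k)&(v<e*k)
fit(o,D,comp(w(115,285,85,222)&(z>.007)&(z<.03)),.012,"board")
fit(o,D,comp(w(174,226,100,215)&(z>.019)&(z<.04)&(sp<70)),.026,"plate")
fit(o,D,comp(w(132,181,135,185)&(S<170)),.015,"padB")
fit(o,D,comp(w(226,268,108,160)&(S<170)),.015,"padS")
fit(o,D,comp(w(220,268,161,206)&(S<170)),.015,"padT")
```

```text
board 29972 [558.5  12.1] 218.7 198.8 81.2 mean [567.8  10.3]
plate 6417 [558.4  12.2] 149.5 56.0 -8.7 mean [563.2  11.4]
padB 227 [550.1  55.8] 26.2 14.1 -9.0 mean [548.6  56.2]
padS 1324 [584.1 -49.7] 64.5 31.3 -8.2 mean [584.4 -47.4]
padT 1731 [514.4 -39.3] 62.0 52.4 -7.5 mean [514.4 -40. ]
```

>>> {"fn": "send_rows", "kwargs": {
  "deltas": [
    [[-0.018,0.0005,0,0,0,0,0.48],[-0.018,0.0005,0,0,0,0,0.48],[0,0,0.04,0,0,0,0.48],[0,0,0.04,0,0,0,0.48],[0,0,0.04,0,0,0,0.48],[0,0,0.01,0,0,0,0.48],[0,0,0,0,0,0,0.48],[0,0,0,0,0,0,0.48]]
  ]
}}

```text
time_s: 21.15
position: [0.5598, 0.0114, 0.0697]
tool_rot: [[0.988, -0.154, 0.003], [-0.154, -0.988, -0.0], [0.003, 0.0, -1.0]]
ft_force: [-0.1, 0.4, 0.4]
grip_width: 0.0632
gripper_force: 0.0
```

Run:
```python
from m import *
im,P,o,D=grab("wrist");s=telemetry.observe();save("pics/w3.png",im)
T=(P-np.array(s["position"]))@np.array(s["tool_rot"])
print(np.round(s["position"],4),s["grip_width"])
for sg in(-1,1):
    m=(abs(T[...,0])<.02)&(sg*T[...,1]>.02)&(sg*T[...,1]<.07)&(T[...,2]<.035)
    q=T[m]*1000;i=np.argsort(-q[:,2])[:400:80];print(len(q),np.round(q[i],1).tolist(),np.round(np.percentile(q[:,2],[50,90,97,99.5]),1))
```

```text
[0.5598 0.0113 0.0697] 0.06314695912919384
16229 [[-6.9, -30.4, 19.9], [9.4, -32.4, 13.9], [-6.8, -30.2, 11.1], [5.0, -40.6, 8.9], [9.4, -30.2, 6.5]] [-48.7 -19.1   2.6  13.9]
16849 [[1.2, 33.4, 19.2], [9.4, 38.5, 13.7], [8.9, 34.3, 11.0], [9.5, 39.7, 8.6], [-10.7, 33.0, 6.6]] [-49.9 -20.8   2.1  13.4]
```

View pics/w3.png

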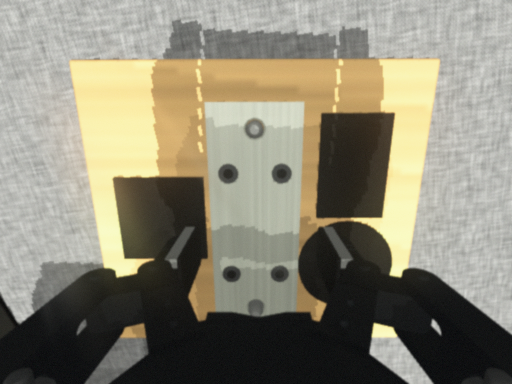

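>>> {"fn": "send_rows", "kwargs": {
  "deltas": [
    [[0,0,0.015,0,0,0,0.48],[0,0,0.01,0,0,0,0.48],[0,0,0.003,0,0,0,0.48],[0,0,0,0,0,0,0.48],[0,0,0,0,0,0,0.48]]
  ]
}}

```text
time_s: 21.82
position: [0.5593, 0.0113, 0.0403]
tool_rot: [[0.988, -0.155, 0.0], [-0.155, -0.988, -0.0], [0.0, 0.0, -1.0]]
ft_force: [-0.4, 0.1, -0.2]
grip_width: 0.0632
gripper_force: 0.0
```

>>> {"fn": "send_rows", "kwargs": {
  "deltas": [
    [[-0.001,-0.0008,0.0018,0,0,0,0.48],[0,0,0,0,0,0,0.48],[0,0,0,0,0,0,0.3],[0,0,0,0,0,0,0.1],[0,0,0,0,0,0,0.1],[0,0,0,0,0,0,0.1],[0,0,0,0,0,0,0.1]]
  ],
  "squeeze": 60
}}

```text
time_s: 22.7
position: [0.5584, 0.0132, 0.0392]
tool_rot: [[0.988, -0.155, 0.001], [-0.155, -0.988, 0.002], [0.001, -0.002, -1.0]]
ft_force: [-1.5, 5.3, 8.6]
grip_width: 0.0543
gripper_force: 63.0
```

>>> {"fn": "send_rows", "kwargs": {
  "deltas": [
    [[0,-0.001,0,0,0,0,0.1],[0,0,0,0,0,0,0.1],[0,0,-0.003,0,0,0,0.1],[0,0,-0.003,0,0,0,0.1],[0,0,0,0,0,0,0.1]]
  ]
}}

```text
time_s: 23.32
position: [0.5584, 0.0133, 0.0444]
tool_rot: [[0.988, -0.155, -0.0], [-0.155, -0.988, 0.0], [-0.0, -0.0, -1.0]]
ft_force: [0.2, 2.3, -1.9]
grip_width: 0.054
gripper_force: 64.0
```

>>> {"fn": "send_rows", "kwargs": {
  "deltas": [
    [[0,0,-0.006,0,0,0,0.1],[0,0,-0.006,0,0,0,0.1],[0,0,-0.006,0,0,0,0.1],[0,0,-0.006,0,0,0,0.1],[0,0,-0.01,0,0,0,0.1],[0,0,-0.02,0,0,0,0.1],[0,0,-0.02,0,0,0,0.1],[0,0,0,0,0,0,0.1]]
  ]
}}

```text
time_s: 24.32
position: [0.559, 0.0131, 0.1199]
tool_rot: [[0.988, -0.155, 0.003], [-0.155, -0.988, -0.001], [0.003, 0.0, -1.0]]
ft_force: [0.2, -1.2, -2.1]
grip_width: 0.0544
gripper_force: 64.4
```

Run:
```python
from m import *
d=optics.get_image("wrist");save("pics/w4.png",d["image"])
s=dict(position=[.5182,-.29,.2562],tool_rot=[[.908,.419,-.001],[.419,-.908,0],[-.001,0,-1]])
o,D=rays(d,"wrist",s)
im=cv2.imread("pics/wbed.png")[...,::-1].astype(int);v,u=np.indices(im.shape[:2])
W=(u>205)&(u<318)&(v>105)&(v<266);sp=im.max(2)-im.min(2);S=im.sum(2)
blank=cv2.morphologyEx((W&(S<170)&(sp<45)).astype(np.uint8),cv2.MORPH_CLOSE,np.ones((25,9)))>0
fit(o,D,comp(blank),.022,"blank")
wood=cv2.morphologyEx((W&(sp>55)).astype(np.uint8),cv2.MORPH_CLOSE,np.ones((9,9)))>0
fit(o,D,comp(wood|blank),.018,"bed")
a=im.astype(np.uint8).copy();a[comp(blank)]=[255,0,255]
cv2.imwrite("pics/chk.png",np.hstack([cv2.resize(a[90:280,190:340],(450,570)),cv2.resize(d["image"][:,100:400],(350,570))])[...,::-1])
```

```text
blank 3493 [ 513.2 -297.9] 112.3 69.9 16.4 mean [ 525.3 -294.1]
bed 8798 [ 486.8 -305.8] 199.8 110.2 16.5 mean [ 507.4 -299.3]
```

View pics/chk.png

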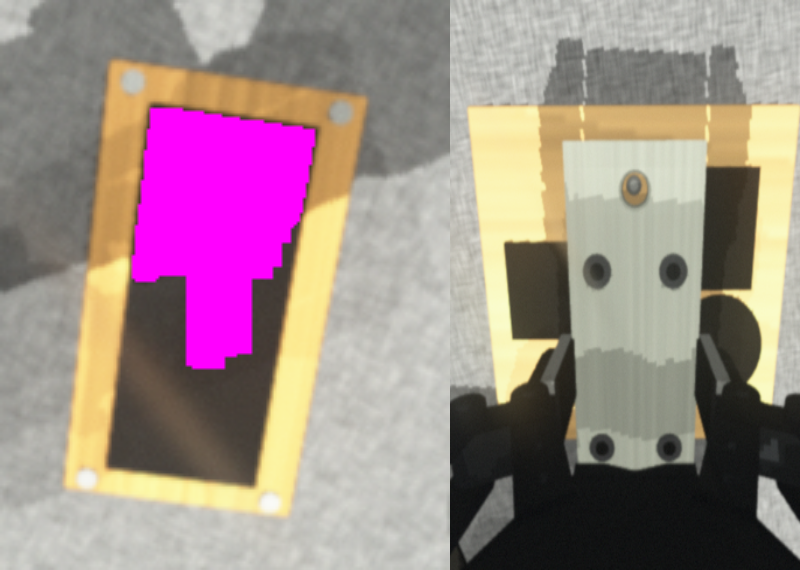

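The left crop shows the blank's corners at (150,107), (317,128), (257,485) and (107,467); the magenta mask fell short of them, so I use the corners. The right crop shows the plate level in the jaws, with its far edge from (563,141) to (706,141) and the dowel free below its hole.

Run:
```python
from m import *
im,P,o,D=grab("wrist");s=telemetry.observe();R=np.array(s["tool_rot"]);p=np.array(s["position"])
d=dict(K=optics.get_image("wrist")["K"])
# blank corners in saved view
d=optics.get_image("wrist");ob,Db=rays(d,"wrist",dict(position=[.5182,-.29,.2562],tool_rot=[[.908,.419,-.001],[.419,-.908,0],[-.001,0,-1]]))
c=[]
for x,y in((150,107),(317,128),(257,485),(107,467)):
    u,v=190+x/3-.3,90+y/3-.3; k=[cv2.remap(Db[...,i].astype(np.float32),np.float32([[u]]),np.float32([[v]]),cv2.INTER_LINEAR)[0,0] for i in range(3)]
    k=np.array(k);c.append((ob+k*(.022-ob[2])/k[2])[:2]*1000)
c=np.array(c);print(np.round(c,1).tolist(),"centre",c.mean(0).round(1));a=(c[0]+c[1]-c[2]-c[3])/2;print("len",np.hypot(*a),"yaw",np.degrees(np.arctan2(a[1],a[0])))
# plate in tool frame
T=(P-p)@R;S=im.astype(int).sum(2);v,u=np.indices(S.shape)
m=comp((u>190)&(u<325)&(v>85)&(v<330)&(S>260)&(abs(T[...,1])<.03)&(T[...,2]>-.02)&(T[...,2]<.04))
q=T[m]*1000;q=q[~np.isnan(q).any(1)]
A=np.c_[q[:,:2],np.ones(len(q))];co=np.linalg.lstsq(A,q[:,2],rcond=None)[0];print("plane slope,z",co)
e=q[q[:,0]>np.percentile(q[:,0],98)];print("far x",q[:,0].max(),np.percentile(q[:,0],99.5),"y range",np.percentile(q[:,1],[.5,99.5]))
for k in(0,1):
  f=q[(q[:,1]*(1-2*k))>10];print("far x side",k,f[:,0].max())
print(p)
```

```text
[[556.1, -248.6], [577.5, -315.7], [417.6, -364.6], [396.7, -296.5]] centre [ 487.  -306.4]
len 166.81067711178372 yaw 16.860153151956133
plane slope,z [-4.12292327e-04 -3.45382515e-03  1.23750245e+01]
far x 74.87890422411436 74.3895430906733 y range [-26.23608685  29.14368463]
far x side 0 74.8707182393613
far x side 1 74.47750444541664
[0.55809632 0.01325011 0.11800593]
```

>>> {"fn": "send_rows", "kwargs": {
  "deltas": [
    [[-0.0027,0.03,0,0,0,0,0.1],[-0.0027,0.043,0,0,0,0,0.1],[-0.0027,0.043,0,0,0,0,0.1],[-0.0027,0.043,0,0,0,0,0.1],[-0.0027,0.043,0,0,0,0,0.1],[-0.0027,0.043,0,0,0,0,0.1],[-0.0027,0.043,0,0,0,0,0.1],[-0.0026,0.0365,0,0,0,0,0.1],[0,0,0,0,0,-0.112,0.1],[0,0,0,0,0,-0.112,0.1],[0,0,0,0,0,-0.112,0.1],[0,0,0,0,0,-0.112,0.1]]
  ]
}}

```text
time_s: 26.02
position: [0.4867, -0.3039, 0.1174]
tool_rot: [[0.956, 0.292, -0.001], [0.292, -0.956, 0.001], [-0.001, -0.001, -1.0]]
ft_force: [0.6, 0.2, -2.2]
grip_width: 0.0542
gripper_force: 64.4
```

>>> {"fn": "send_rows", "kwargs": {
  "deltas": [
    [[0,0,0.01,0,0,0,0.1],[0,0,0,0,0,0,0.1],[0,0,0,0,0,0,0.1],[0,0,0,0,0,0,0.1]]
  ]
}}

```text
time_s: 26.52
position: [0.487, -0.3041, 0.1084]
tool_rot: [[0.958, 0.288, 0.0], [0.288, -0.958, -0.0], [0.0, 0.0, -1.0]]
ft_force: [0.1, 0.1, -2.6]
grip_width: 0.054
gripper_force: 64.4
```

Run:
```python
from m import *
im,P,o,D=grab("wrist");s=telemetry.observe();save("pics/w5.png",im);np.savez("w5.npz",im=im,P=P,o=o,D=D,p=s["position"],R=s["tool_rot"])
print(np.round(s["position"],4),np.round(s["tool_rot"],3).tolist())
```

```text
[ 0.487  -0.3041  0.1085] [[0.958, 0.288, 0.0], [0.288, -0.958, -0.0], [0.0, 0.0, -1.0]]
```

View pics/w5.png

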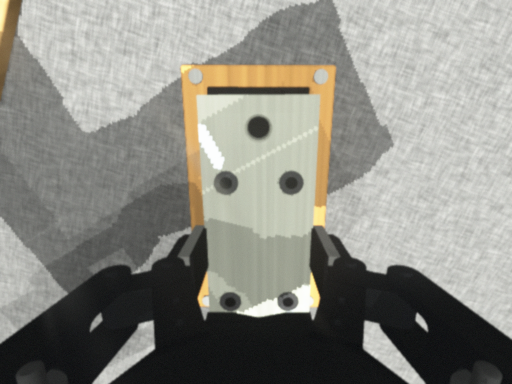

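The picture shows the bed's far edge from (182,66) to (335,66), the blank's far edge on row 87 from u=208 to 309, and the plate's far edge on row 95 from u=197 to 320.

Run:
```python
from m import *
d=np.load("w5.npz");o,D,p,R=d["o"],d["D"],d["p"],d["R"];S=d["im"].astype(int).sum(2);im=d["im"].astype(int)
def T(u,v,z):
    q=D[int(v),int(u)]+(D[int(v)+1,int(u)+1]-D[int(v),int(u)])*np.array([u%1,v%1,0])@np.eye(3)
    k=np.array([D[int(v),int(u)]+(D[int(v),int(u)+1]-D[int(v),int(u)])*(u%1)+(D[int(v)+1,int(u)]-D[int(v),int(u)])*(v%1)])[0]
    return ((o+k*(z-o[2])/k[2]-p)@R)*1000
sp=im.max(2)-im.min(2)
# bed far corners by wood mask rows; edges
for v in(70,74,78,110,140): 
    m=np.where(sp[v,150:360]>50)[0]+150;a,b=m[0]-.5,m[-1]+.5;print("bed row",v,a,b,T(a,v,.018)[:2].round(1),T(b,v,.018)[:2].round(1),"mid y",((T(a,v,.018)+T(b,v,.018))/2)[1].round(2))
for v in(89,91):
    m=np.where((S[v,190:330]<110))[0]+190;a,b=m[0]-.5,m[-1]+.5;print("blank",v,a,b,T(a,v,.022)[1],T(b,v,.022)[1],"mid y",((T(a,v,.022)+T(b,v,.022))/2)[1].round(2))
for v in(150,170,190): 
    g=(im[v].min(1)>70)&(sp[v]<45);m=np.where(g[185:335])[0]+185;a,b=m[0]-.5,m[-1]+.5;z=p[2]-.0124;print("plate",v,a,b,T(a,v,z)[1],T(b,v,z)[1])
for u in(225,258,290):
    c=np.where(sp[50:85,u]>50)[0][0]+49.5;e=np.where(S[75:100,u]<130)[0][0]+74.5;f=np.where(S[88:120,u]>250)[0][0]+87.5
    print("col",u,c,e,f,"bed far",T(u,c,.018)[0].round(1),"blank far",T(u,e,.022)[0].round(1),"plate far",T(u,f,p[2]-.0124)[0].round(1))
```

```text
bed row 70 179.5 335.5 [ 94.9 -54.6] [94.9 55. ] mid y 0.23
bed row 74 180.5 335.5 [ 92.3 -54.1] [92.2 55.2] mid y 0.58
bed row 78 180.5 334.5 [ 89.7 -54.3] [89.6 54.7] mid y 0.22
bed row 110 182.5 332.5 [ 68.  -54.5] [67.9 54.8] mid y 0.18
bed row 140 185.5 330.5 [ 46.4 -53.8] [46.3 54.9] mid y 0.51Traceback (most recent call last):
  File "<stdin>", line 12, in <module>
IndexError: index 0 is out of bounds for axis 0 with size 0
```

Run:
```python
from m import *
d=np.load("w5.npz");o,D,p,R=d["o"],d["D"],d["p"],d["R"];im=d["im"].astype(int);S=im.sum(2);sp=im.max(2)-im.min(2)
def T(u,v,z):
    i,j=int(v),int(u);k=D[i,j]+(D[i,j+1]-D[i,j])*(u%1)+(D[i+1,j]-D[i,j])*(v%1)
    return ((o+k*(z-o[2])/k[2]-p)@R)*1000
print(S[55:105,258].tolist());print(S[90,195:325].tolist())
z=p[2]-.0124
for v in(150,170,190):
    m=np.where((S[v]>300)&(sp[v]<45)&(abs(np.arange(512)-258)<75))[0];m=m[(m>188)&(m<327)];print("plate",v,m[0],m[-1],T(m[0]-.5,v,z)[1],T(m[-1]+.5,v,z)[1])
for v in(66,87):print(v,T(258,v,.018)[0],T(258,v,.022)[0])
print("plate far",T(258,94.5,z)[0])
```

```text
[382, 390, 396, 402, 419, 425, 431, 442, 415, 415, 477, 505, 524, 525, 531, 527, 534, 530, 530, 532, 536, 529, 530, 530, 533, 531, 531, 524, 530, 531, 517, 429, 268, 165, 149, 152, 150, 154, 206, 359, 516, 573, 580, 577, 578, 578, 578, 576, 580, 578]
[522, 515, 515, 518, 524, 529, 541, 535, 525, 514, 497, 463, 274, 163, 151, 153, 150, 153, 150, 150, 147, 159, 150, 149, 159, 154, 148, 154, 158, 157, 152, 156, 154, 151, 153, 147, 147, 145, 149, 150, 149, 150, 157, 149, 147, 150, 149, 155, 148, 146, 148, 153, 150, 150, 143, 149, 148, 155, 147, 152, 152, 150, 148, 152, 140, 153, 140, 145, 146, 144, 140, 140, 146, 140, 150, 144, 152, 149, 150, 144, 149, 154, 148, 142, 153, 146, 132, 136, 137, 150, 145, 150, 145, 149, 149, 144, 145, 151, 148, 153, 151, 148, 147, 138, 144, 141, 146, 140, 139, 136, 140, 147, 145, 175, 302, 404, 451, 490, 492, 503, 500, 499, 502, 503, 512, 514, 515, 518, 516, 519]
plate 150 200 316 -27.1500192291612 28.21841794539571
plate 170 201 315 -27.22869594099464 28.269166163519856
plate 190 202 314 -27.310546089808717 28.321961478759246
66 97.4970361644742 96.87991961821054
87 83.67656119006722 83.32485366378114
plate far 73.64580273959639
```

>>> {"fn": "send_rows", "kwargs": {
  "deltas": [
    [[-0.0007,0,0.02,0,0,0,0.1],[0,0,0.02,0,0,0,0.1],[0,0,0.01,0,0,0,0.1],[0,0,0.004,0,0,0,0.1],[0,0,0.003,0,0,0,0.1],[0,0,0,0,0,0,0.1],[0,0,0,0,0,0,0.1]]
  ]
}}

```text
time_s: 27.45
position: [0.4865, -0.3044, 0.0517]
tool_rot: [[0.957, 0.289, 0.001], [0.289, -0.957, -0.001], [0.0, 0.001, -1.0]]
ft_force: [0.5, -0.6, -2.8]
grip_width: 0.0537
gripper_force: 64.4
```

>>> {"fn": "send_rows", "kwargs": {
  "deltas": [
    [[0,0,0.001,0,0,0,0.1],[0,0,0.0005,0,0,0,0.1],[0,0,0,0,0,0,0.1],[0,0,0,0,0,0,0.1]]
  ]
}}

```text
time_s: 27.95
position: [0.4863, -0.3042, 0.0498]
tool_rot: [[0.957, 0.289, 0.0], [0.289, -0.957, -0.0], [-0.0, 0.0, -1.0]]
ft_force: [0.4, -0.4, -2.8]
grip_width: 0.0541
gripper_force: 64.4
```

>>> {"fn": "send_rows", "kwargs": {
  "deltas": [
    [[0,0,0.0005,0,0,0,0.1],[0,0,0.0005,0,0,0,0.1],[0,0,0,0,0,0,0.1]]
  ]
}}

```text
time_s: 28.32
position: [0.4863, -0.3043, 0.0493]
tool_rot: [[0.957, 0.289, 0.0], [0.289, -0.957, -0.0], [0.0, 0.0, -1.0]]
ft_force: [-2.3, 1.2, 5.4]
grip_width: 0.0537
gripper_force: 65.2
```

>>> {"fn": "send_rows", "kwargs": {
  "deltas": [
    [[0,0,0,0,0,0,0.35],[0,0,0,0,0,0,0.5],[0,0,0,0,0,0,1],[0,0,0,0,0,0,1],[0,0,-0.04,0,0,0,1],[0,0,-0.06,0,0,0,1],[0,0,-0.05,0,0,0,1],[0.02,0,0,0,0,0,1],[0.02,0,0,0,0,0,1],[0,0,0,0,0,0,1],[0,0,0,0,0,0,1]]
  ]
}}

```text
time_s: 29.7
position: [0.5241, -0.2928, 0.1986]
tool_rot: [[0.957, 0.289, -0.001], [0.289, -0.957, 0.0], [-0.001, -0.001, -1.0]]
ft_force: [-0.5, 0.7, -0.3]
grip_width: 0.0852
gripper_force: 0.0
```

Run:
```python
from m import *
im,P,o,D=grab("wrist");s=telemetry.observe();save("pics/w6.png",im);np.savez("w6.npz",im=im,P=P,o=o,D=D,p=s["position"],R=s["tool_rot"])
z=P[...,2];i=im.astype(int);S=i.sum(2);sp=i.max(2)-i.min(2)
r=np.hypot(P[...,0]-.487,P[...,1]+.304)<.14
fit(o,D,comp(r&(z>.029)&(z<.05)),.036,"plate")
fit(o,D,comp(r&(z>.009)&(z<.05)),.018,"bed+plate")
cv2.imwrite("pics/w6c.png",cv2.resize(im[60:310,150:370],(528,600))[...,::-1])
print(np.round(s["position"],4))
# pads/board via top camera too
im,P,o,D=grab("top");save("pics/top6.png",im)
```

```text
plate 6642 [ 485.9 -305.4] 150.0 56.0 16.9 mean [ 490.2 -304. ]
bed+plate 15757 [ 486.8 -304.4] 198.1 109.3 16.5 mean [ 494.7 -302. ]
[ 0.524  -0.2929  0.1987]
```

View pics/w6c.png

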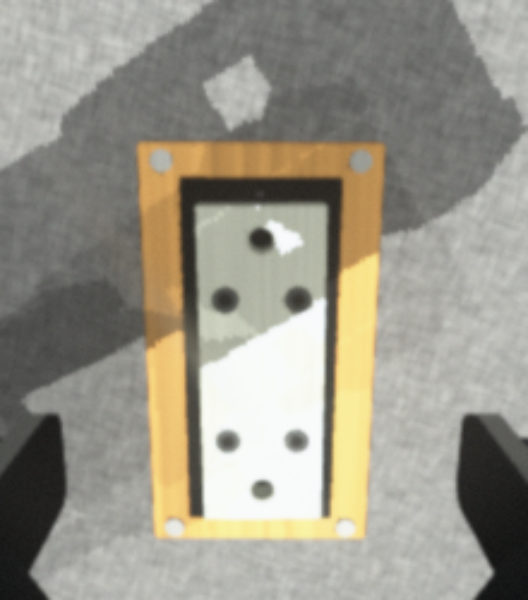

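The plate lies flat on the blank, with dark margins even to about 1 mm on both sides and at the far end (crop edges 181/195 and 328/341). Next I look at the bare pads.

>>> {"fn": "send_rows", "kwargs": {
  "deltas": [
    [[0.0265,-0.0439,0,0,0,0,1],[0.0265,-0.0439,0,0,0,0,1],[0.0265,-0.0439,0,0,0,0,1],[0.0265,-0.0439,0,0,0,0,1],[0.0265,-0.0439,0,0,0,0,1],[0.0265,-0.0439,0,0,0,0,1],[0,0,0,0,0,0.1118,1],[0,0,0,0,0,0.1118,1],[0,0,0,0,0,0.1118,1],[0,0,0,0,0,0.1118,1],[0,0,0,0,0,0,1],[0,0,0,0,0,0,1]]
  ]
}}

```text
time_s: 31.3
position: [0.6007, 0.0052, 0.1989]
tool_rot: [[0.988, -0.152, 0.0], [-0.152, -0.988, -0.0], [0.0, 0.0, -1.0]]
ft_force: [-1.0, -0.2, -0.1]
grip_width: 0.0853
gripper_force: 0.0
```

Run:
```python
from m import *
im,P,o,D=grab("wrist");s=telemetry.observe();save("pics/w7.png",im);np.savez("w7.npz",im=im,P=P,o=o,D=D)
i=im.astype(int);S=i.sum(2);sp=i.max(2)-i.min(2);sat=sp/(i.max(2)+1)
c=np.array([.5584,.0125]);a=np.radians(-8.8);ex=np.array([np.cos(a),np.sin(a)]);ey=np.array([-ex[1],ex[0]])
q=(o+D*((.015-o[2])/D[...,2])[...,None])[...,:2]-c;bx,by=q@ex,q@ey
print(np.round(s["position"],4),np.round(s["tool_rot"],3).tolist())
dark=(i[...,0]<130)&(sat<.45)
for n,x,y,hx,hy in(("B",0,.063,.034,.034),("S",.035,-.063,.0345,.027),("T",-.035,-.063,.0345,.036)):
    m=comp(dark&(abs(bx-x)<hx)&(abs(by-y)<hy));fit(o,D,m,.015,n)
    k=q[m];b=np.c_[k@ex,k@ey]*1000;print("  board-frame extents x,y",np.percentile(b,[.3,99.7],axis=0).T.round(1).tolist(),b.mean(0).round(1))
fit(o,D,comp((abs(bx)<.12)&(abs(by)<.13)&(P[...,2]>.007)&(P[...,2]<.04)),.012,"board")
```

```text
[0.6007 0.0052 0.1989] [[0.988, -0.152, -0.0], [-0.152, -0.988, 0.0], [-0.0, -0.0, -1.0]]
B 1913 [567.8  75.6] 55.6 54.0 -8.8 mean [567.4  78.3]
  board-frame extents x,y [[-28.2, 27.4], [37.2, 90.7]] [-1.1 66.4]
S 2146 [583.  -55.1] 65.2 42.7 -8.8 mean [583.8 -55.3]
  board-frame extents x,y [[2.0, 67.2], [-84.3, -41.9]] [ 35.5 -63.1]
T 2075 [514.2 -44.8] 64.0 62.9 -8.8 mean [514.4 -44.9]
  board-frame extents x,y [[-66.9, -2.9], [-94.2, -32.1]] [-34.7 -63.5]
board 29449 [558.6  12.1] 218.8 197.8 81.2 mean [567.8  10.1]
```

View pics/w7.png

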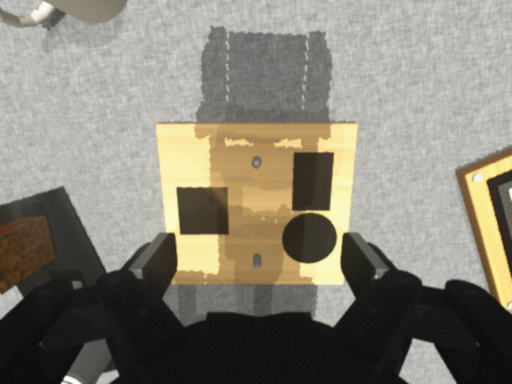

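>>> {"fn": "send_rows", "kwargs": {
  "deltas": [
    [[-0.0348,-0.0322,0,0,0,0,1],[-0.0348,-0.0322,0,0,0,0,1],[-0.0348,-0.0322,0,0,0,0,1],[-0.0348,-0.0322,0,0,0,0,1],[-0.0348,-0.0322,0,0,0,0,1],[-0.0348,-0.0322,0,0,0,0,1],[-0.0348,-0.0322,0,0,0,0,1],[0,0,0,0,0,0,1],[0,0,0.03,0,0,0,1],[0,0,0,0,0,0,1]]
  ],
  "squeeze": 35
}}

```text
time_s: 32.6
position: [0.3945, 0.2648, 0.1677]
tool_rot: [[0.988, -0.154, -0.003], [-0.154, -0.988, -0.001], [-0.003, 0.002, -1.0]]
ft_force: [0.2, -0.2, -0.2]
grip_width: 0.0853
gripper_force: 0.0
```

Run:
```python
from m import *
im,P,o,D=grab("wrist");s=telemetry.observe();save("pics/w8.png",im)
print(np.round(s["position"],4),np.round(s["tool_rot"],3).tolist())
z=P[...,2];T=(P-np.array(s["position"]))@np.array(s["tool_rot"])
for n,x,y,zt in(("bottle",.479,.277,.064),("sander",.563,.288,.080),("tin",.3945,.2656,.074)):
    m=(np.hypot(P[...,0]-x,P[...,1]-y)<.045)&(z>zt-.007)&(z<zt+.007)
    if m.sum()>50: fit(o,D,comp(m),zt,n)
```

```text
[0.3951 0.265  0.1688] [[0.988, -0.154, -0.001], [-0.154, -0.988, -0.001], [-0.001, 0.001, -1.0]]
bottle 2053 [476.7 275.3] 43.3 43.2 81.9 mean [476.5 273.8]
sander 405 [534.2 288.5] 29.4 5.1 81.2 mean [534.5 288.5]
tin 2991 [392.9 264.3] 50.8 50.2 -8.9 mean [393.3 264.1]
```

>>> {"fn": "send_rows", "kwargs": {
  "deltas": [
    [[-0.001,-0.0005,0.04,0,0,0,1],[0,0,0.045,0,0,0,1],[0,0,0.025,0,0,0,1],[0,0,0.01,0,0,0,1],[0,0,0,0,0,0,1],[0,0,0,0,0,0,0.3],[0,0,0,0,0,0,-0.1],[0,0,0,0,0,0,-0.1],[0,0,0,0,0,0,-0.1],[0,0,0,0,0,0,-0.1],[0,0,0,0,0,0,-0.1]]
  ]
}}

```text
time_s: 34.02
position: [0.3943, 0.2663, 0.0499]
tool_rot: [[0.988, -0.154, 0.002], [-0.154, -0.988, 0.001], [0.002, -0.001, -1.0]]
ft_force: [-0.6, -1.5, 6.4]
grip_width: 0.0506
gripper_force: 35.6
```

>>> {"fn": "send_rows", "kwargs": {
  "deltas": [
    [[0,0,-0.02,0,0,0,-0.1],[0,0,-0.035,0,0,0,-0.1],[0,0,-0.035,0,0,0,-0.1],[0.0238,0.0411,0,0,0,0,-0.1],[0.0238,0.0411,0,0,0,0,-0.1],[0.0238,0.0411,0,0,0,0,-0.1],[0.0238,0.0411,0,0,0,0,-0.1],[0.0238,0.0411,0,0,0,0,-0.1],[0.0238,0.0411,0,0,0,0,-0.1],[0.0235,0.0409,0,0,0,0,-0.1],[0,0,0.03,0,0,0,-0.1],[0,0,0.03,0,0,0,-0.1]]
  ]
}}

```text
time_s: 35.52
position: [0.514, -0.044, 0.0784]
tool_rot: [[0.988, -0.155, 0.001], [-0.155, -0.988, -0.0], [0.001, 0.0, -1.0]]
ft_force: [0.3, 0.3, -2.7]
grip_width: 0.0502
gripper_force: 37.7
```

>>> {"fn": "send_rows", "kwargs": {
  "deltas": [
    [[0,0,0.01,0,0,0,-0.1],[0,0,0.005,0,0,0,-0.1],[0,0,0,0,0,0,-0.1],[0,0,0,0,0,0,-0.1],[0,0,0,0,0,0,-0.1]]
  ]
}}

```text
time_s: 36.15
position: [0.5142, -0.0434, 0.0644]
tool_rot: [[0.988, -0.154, 0.001], [-0.154, -0.988, -0.0], [0.001, 0.0, -1.0]]
ft_force: [0.1, -0.2, -3.0]
grip_width: 0.0505
gripper_force: 37.4
```

>>> {"fn": "send_rows", "kwargs": {
  "deltas": [
    [[0,0,0.001,0,0,0,-0.1],[0,0,0.001,0,0,0,-0.1],[0,0,0.001,0,0,0,-0.1],[0,0,0.0005,0,0,0,-0.1],[0,0,0,0,0,0,-0.1]]
  ]
}}

```text
time_s: 36.78
position: [0.514, -0.0434, 0.0609]
tool_rot: [[0.988, -0.154, 0.0], [-0.154, -0.988, -0.0], [0.0, 0.0, -1.0]]
ft_force: [-1.9, 0.4, 5.0]
grip_width: 0.0504
gripper_force: 38.3
```

>>> {"fn": "send_rows", "kwargs": {
  "deltas": [
    [[0,0,0,0,0,0,0.3],[0,0,0,0,0,0,1],[0,0,0,0,0,0,1],[0,0,-0.04,0,0,0,1],[0,0,-0.05,0,0,0,1],[0.03,0,-0.05,0,0,0,1],[0,0,0,0,0,0,1],[0,0,0,0,0,0,1]]
  ]
}}

```text
time_s: 37.78
position: [0.543, -0.0479, 0.1994]
tool_rot: [[0.988, -0.154, -0.002], [-0.154, -0.988, 0.0], [-0.002, -0.0, -1.0]]
ft_force: [-0.5, -0.2, -0.6]
grip_width: 0.0856
gripper_force: 0.0
```

```bash
cat > chk.py <<'E'
from m import *
im,P,o,D=grab("wrist");s=telemetry.observe();np.savez("last.npz",im=im,P=P,o=o,D=D);save("pics/last.png",im)
p=np.array(s["position"]);print(np.round(p,4),np.round(s["tool_rot"],3).tolist(),s["time_s"])
i=im.astype(int);sat=(i.max(2)-i.min(2))/(i.max(2)+1);z=P[...,2]
fit(o,D,comp((abs(P[...,0]-.5585)<.13)&(abs(P[...,1]-.013)<.14)&(z>.007)&(z<.1)),.012,"board(all)")
for n,x,y,zt in(("bottle",.568,.075,.075),("sander",.5835,-.0545,.091),("tin",.5143,-.0437,.085)):
    m=(np.hypot(P[...,0]-x,P[...,1]-y)<.05)&(z>zt-.007)&(z<zt+.007)
    if n=="bottle":m|=(np.hypot(P[...,0]-x,P[...,1]-y)<.03)&(z>.07)&(z<.1)
    if m.sum()>200: fit(o,D,comp(m),zt,n)
dark=(i[...,0]<130)&(sat<.45)&(z<.022)
c=np.array([.5585,.0121]);a=np.radians(-8.8);ex=np.array([np.cos(a),np.sin(a)]);ey=np.array([-ex[1],ex[0]])
q=(o+D*((.015-o[2])/D[...,2])[...,None])[...,:2]-c;bx,by=q@ex,q@ey
for n,x,y,hx,hy in(("B",0,.063,.036,.036),("S",.035,-.063,.0345,.027),("T",-.035,-.063,.0345,.036)):
    m=dark&(abs(bx-x)<hx)&(abs(by-y)<hy);fit(o,D,comp(m),.015,"pad"+n)
E
python3 chk.py
```

```text
[ 0.5427 -0.0478  0.199 ] [[0.988, -0.154, -0.003], [-0.154, -0.988, 0.001], [-0.003, -0.0, -1.0]] 37.825
board(all) 33470 [557.7  11.8] 218.8 199.7 81.2 mean [567.6   9.4]
tin 2341 [512.9 -44.9] 51.7 50.2 -8.9 mean [513.4 -45. ]
padB 2519 [567.   73.9] 57.3 56.0 81.4 mean [567.9  73.9]
padS 2407 [582.6 -55.3] 66.3 42.5 -8.9 mean [583.4 -55.6]
padT 697 [524.5 -46.3] 63.9 42.2 82.3 mean [529.7 -46.6]
```

>>> {"fn": "send_rows", "kwargs": {
  "deltas": [
    [[-0.012,-0.0444,0,0,0,0,1],[-0.012,-0.0444,0,0,0,0,1],[-0.012,-0.0444,0,0,0,0,1],[-0.012,-0.0444,0,0,0,0,1],[-0.012,-0.0444,0,0,0,0,1],[-0.012,-0.0444,0,0,0,0,1],[-0.012,-0.0444,0,0,0,0,1],[0,0,0,0,0,0,1],[0,0,0,0,0,0,1],[0,0,0,0,0,0,1]]
  ]
}}

```text
time_s: 39.08
position: [0.5085, 0.2709, 0.1999]
tool_rot: [[0.988, -0.155, -0.001], [-0.155, -0.988, -0.0], [-0.001, 0.001, -1.0]]
ft_force: [0.3, 0.8, 0.1]
grip_width: 0.0857
gripper_force: 0.0
```

Run:
```python
from m import *
im,P,o,D=grab("wrist");s=telemetry.observe();save("pics/w9.png",im)
print(np.round(s["position"],4),np.round(s["tool_rot"],3).tolist())
z=P[...,2]
for n,x,y,zt in(("bottle",.478,.277,.064),("cap",.478,.277,.082),("sander",.563,.288,.080)):
    m=(np.hypot(P[...,0]-x,P[...,1]-y)<.05)&(z>zt-.007)&(z<zt+.007)
    if n=="bottle":m|=(np.hypot(P[...,0]-x,P[...,1]-y)<.03)&(z>.059)&(z<.09)
    if m.sum()>50: fit(o,D,comp(m),zt,n)
```

```text
[0.5086 0.2709 0.2001] [[0.988, -0.155, -0.001], [-0.155, -0.988, -0.0], [-0.001, 0.0, -1.0]]
bottle 1832 [478.5 275.9] 44.9 42.5 -7.9 mean [479.1 275.4]
cap 704 [478.8 275.6] 28.6 26.8 -9.0 mean [478.5 275.5]
sander 2310 [562.1 285.3] 55.2 29.8 -7.9 mean [562.9 285.2]
```

>>> {"fn": "send_rows", "kwargs": {
  "deltas": [
    [[-0.03,-0.0015,0,0,0,0,1],[0,0,0.04,0,0,0,1],[0,0,0.05,0,0,0,1],[0,0,0.04,0,0,0,1],[0,0,0.021,0,0,0,1],[0,0,0,0,0,0,1],[0,0,0,0,0,0,0.2],[0,0,0,0,0,0,-0.2],[0,0,0,0,0,0,-0.3],[0,0,0,0,0,0,-0.3],[0,0,0,0,0,0,-0.3],[0,0,0,0,0,0,-0.3]]
  ]
}}

```text
time_s: 40.62
position: [0.4794, 0.2781, 0.0504]
tool_rot: [[0.988, -0.154, 0.002], [-0.154, -0.988, 0.0], [0.002, -0.001, -1.0]]
ft_force: [-0.5, -1.1, 6.8]
grip_width: 0.0434
gripper_force: 36.6
```

>>> {"fn": "send_rows", "kwargs": {
  "deltas": [
    [[0,0,-0.02,0,0,0,-0.3],[0,0,-0.035,0,0,0,-0.3],[0,0,-0.035,0,0,0,-0.3],[0.0198,0.031,0,0,0,0,-0.3],[0.0198,0.031,0,0,0,0,-0.3],[0.0198,0.031,0,0,0,0,-0.3],[0.0198,0.031,0,0,0,0,-0.3],[0.0198,0.031,0,0,0,0,-0.3],[0.0197,0.0312,0,0,0,0,-0.3],[0,0,0.03,0,0,0,-0.3],[0,0,0.03,0,0,0,-0.3],[0,0,0.01,0,0,0,-0.3]]
  ]
}}

```text
time_s: 42.12
position: [0.5668, 0.0758, 0.0679]
tool_rot: [[0.988, -0.154, -0.003], [-0.154, -0.988, 0.0], [-0.003, 0.0, -1.0]]
ft_force: [-0.2, -0.1, -1.9]
grip_width: 0.0434
gripper_force: 36.2
```

>>> {"fn": "send_rows", "kwargs": {
  "deltas": [
    [[0,0,0.004,0,0,0,-0.3],[0,0,0.001,0,0,0,-0.3],[0,0,0,0,0,0,-0.3],[0,0,0,0,0,0,-0.3],[0,0,0,0,0,0,-0.3]]
  ]
}}

```text
time_s: 42.75
position: [0.5677, 0.0758, 0.0646]
tool_rot: [[0.988, -0.154, 0.0], [-0.154, -0.988, -0.0], [0.0, -0.0, -1.0]]
ft_force: [0.2, 0.2, -1.4]
grip_width: 0.0439
gripper_force: 36.2
```

>>> {"fn": "send_rows", "kwargs": {
  "deltas": [
    [[0,0.0005,0.001,0,0,0,-0.3],[0,0,0.001,0,0,0,-0.3],[0,0,0.001,0,0,0,-0.3],[0,0,0.0005,0,0,0,-0.3],[0,0,0,0,0,0,-0.3]]
  ]
}}

```text
time_s: 43.38
position: [0.5675, 0.0753, 0.0615]
tool_rot: [[0.988, -0.154, 0.0], [-0.154, -0.988, -0.0], [0.0, 0.0, -1.0]]
ft_force: [-2.5, -0.8, 5.2]
grip_width: 0.044
gripper_force: 37.1
```

>>> {"fn": "send_rows", "kwargs": {
  "deltas": [
    [[0,0,0,0,0,0,0.1],[0,0,0,0,0,0,1],[0,0,0,0,0,0,1],[0,0,-0.04,0,0,0,1],[0,0,-0.05,0,0,0,1],[0.03,0,-0.05,0,0,0,1],[0,0,0,0,0,0,1],[0,0,0,0,0,0,1],[0,0,0,0,0,0,1]]
  ]
}}

```text
time_s: 44.5
position: [0.5963, 0.0709, 0.1993]
tool_rot: [[0.988, -0.154, -0.003], [-0.154, -0.988, 0.0], [-0.003, 0.0, -1.0]]
ft_force: [0.4, -0.6, 0.9]
grip_width: 0.0855
gripper_force: 0.0
```

```bash
python3 chk.py
```

```text
[0.5965 0.0708 0.1996] [[0.988, -0.154, -0.003], [-0.154, -0.988, 0.0], [-0.003, 0.0, -1.0]] 44.55
board(all) 30047 [ 5.56e+02 -1.00e-01] 244.4 198.7 81.2 mean [569.4  12. ]
bottle 2020 [566.2  73.8] 45.4 43.1 -8.9 mean [567.3  73.6]
tin 1199 [521.  -51.7] 53.6 27.4 37.7 mean [520.4 -50.5]
padB 592 [579.4  73.3] 56.8 33.2 82.4 mean [588.   74.4]
padS 2236 [582.6 -55. ] 65.9 42.9 -8.9 mean [583.5 -55.1]
padT 625 [527.5 -40.9] 64.0 35.0 -75.3 mean [530.7 -39.5]
```

>>> {"fn": "send_rows", "kwargs": {
  "deltas": [
    [[-0.0133,-0.0417,0,0,0,0,1],[-0.0133,-0.0417,0,0,0,0,1],[-0.0133,-0.0417,0,0,0,0,1],[-0.0133,-0.0417,0,0,0,0,1],[-0.0133,-0.0417,0,0,0,0,1],[0,0,0,0,0,0,1],[0,0,0.045,0,0,0,1],[0,0,0.05,0,0,0,1],[0,0,0.035,0,0,0,1],[0,0,0.019,0,0,0,1],[0,0,0,0,0,0,1]]
  ]
}}

```text
time_s: 45.92
position: [0.5629, 0.2858, 0.0501]
tool_rot: [[0.988, -0.155, -0.004], [-0.155, -0.988, -0.001], [-0.003, 0.002, -1.0]]
ft_force: [0.1, 0.3, 0.6]
grip_width: 0.0851
gripper_force: 0.0
```

>>> {"fn": "send_rows", "kwargs": {
  "deltas": [
    [[0,0,0,0,0,0,0.2],[0,0,0,0,0,0,-0.4],[0,0,0,0,0,0,-0.6],[0,0,0,0,0,0,-0.6],[0,0,0,0,0,0,-0.6],[0,0,0,0,0,0,-0.6],[0,0,0,0,0,0,-0.6]]
  ]
}}

```text
time_s: 46.8
position: [0.5638, 0.2871, 0.0526]
tool_rot: [[0.988, -0.154, 0.001], [-0.154, -0.988, 0.0], [0.001, -0.0, -1.0]]
ft_force: [0.1, -0.3, 6.0]
grip_width: 0.0298
gripper_force: 35.3
```

>>> {"fn": "send_rows", "kwargs": {
  "deltas": [
    [[0,0,-0.03,0,0,0,-0.6],[0,0,-0.045,0,0,0,-0.6],[0,0,-0.045,0,0,0,-0.6],[0.0103,0.0478,0,0,0,0,-0.6],[0.0103,0.0478,0,0,0,0,-0.6],[0.0103,0.0478,0,0,0,0,-0.6],[0.0103,0.0478,0,0,0,0,-0.6],[0.0103,0.0478,0,0,0,0,-0.6],[0.0103,0.0478,0,0,0,0,-0.6],[0.0103,0.0478,0,0,0,0,-0.6],[0,0,0,0,0,0,-0.6],[0,0,0.03,0,0,0,-0.6]]
  ]
}}

```text
time_s: 48.3
position: [0.5841, -0.0548, 0.1429]
tool_rot: [[0.988, -0.154, 0.004], [-0.154, -0.988, -0.001], [0.004, 0.0, -1.0]]
ft_force: [-0.7, -0.7, -1.6]
grip_width: 0.0296
gripper_force: 35.3
```

>>> {"fn": "send_rows", "kwargs": {
  "deltas": [
    [[0,0,0.03,0,0,0,-0.6],[0,0,0.03,0,0,0,-0.6],[0,0,0.012,0,0,0,-0.6],[0,0,0.003,0,0,0,-0.6],[0,0,0,0,0,0,-0.6],[0,0,0,0,0,0,-0.6],[0,0,0,0,0,0,-0.6]]
  ]
}}

```text
time_s: 49.18
position: [0.5836, -0.0548, 0.0675]
tool_rot: [[0.988, -0.154, 0.001], [-0.154, -0.988, -0.0], [0.001, 0.0, -1.0]]
ft_force: [-0.0, 0.7, -2.9]
grip_width: 0.0298
gripper_force: 35.1
```

>>> {"fn": "send_rows", "kwargs": {
  "deltas": [
    [[0,-0.0006,0.001,0,0,0,-0.6],[0,0,0.001,0,0,0,-0.6],[0,0,0.001,0,0,0,-0.6],[0,0,0.0007,0,0,0,-0.6],[0,0,0,0,0,0,-0.6]]
  ]
}}

```text
time_s: 49.8
position: [0.5834, -0.0541, 0.0636]
tool_rot: [[0.988, -0.154, 0.0], [-0.154, -0.988, -0.0], [0.0, 0.0, -1.0]]
ft_force: [-3.0, 0.6, 5.6]
grip_width: 0.0297
gripper_force: 35.6
```

Contact; release, rise and check.

>>> {"fn": "send_rows", "kwargs": {
  "deltas": [
    [[0,0,0,0,0,0,-0.2],[0,0,0,0,0,0,0.6],[0,0,0,0,0,0,1],[0,0,0,0,0,0,1],[0,0,-0.04,0,0,0,1],[0,0,-0.05,0,0,0,1],[0,0,-0.05,0,0,0,1],[0.01,-0.03,-0.04,0,0,0,1],[0,-0.03,0,0,0,0,1],[0,0,0,0,0,0,1],[0,0,0,0,0,0,1],[0,0,0,0,0,0,1]]
  ]
}}

```text
time_s: 51.3
position: [0.6024, 0.0028, 0.2427]
tool_rot: [[0.988, -0.155, -0.001], [-0.155, -0.988, 0.0], [-0.001, 0.0, -1.0]]
ft_force: [0.4, 0.0, 0.2]
grip_width: 0.0851
gripper_force: 0.0
```

```bash
python3 chk.py; python3 -c "
import cv2;a=cv2.imread('pics/last.png');cv2.imwrite('pics/lastc.png',cv2.resize(a[60:330,110:400],None,fx=2.2,fy=2.2))"
```

```text
[0.6024 0.0028 0.2428] [[0.988, -0.155, -0.001], [-0.155, -0.988, 0.0], [-0.001, 0.0, -1.0]] 51.35
board(all) 23685 [554.5  12.2] 219.6 206.8 81.3 mean [565.   10.5]
bottle 1469 [566.5  72.5] 45.1 43.9 -9.0 mean [567.2  72.4]
sander 1598 [582.6 -55.2] 56.5 31.0 -8.0 mean [583.4 -55.5]
tin 1564 [513.5 -44.7] 51.8 50.1 -7.3 mean [514.  -44.4]
padB 344 [588.   71.4] 55.8 13.4 81.0 mean [590.   71.2]
padS 192 [606.7 -58.6] 41.8 17.9 83.8 mean [611.2 -56.1]
padT 276 [522.9 -23.9] 53.1 19.6 -30.7 mean [526.  -24.8]
```

View pics/lastc.png

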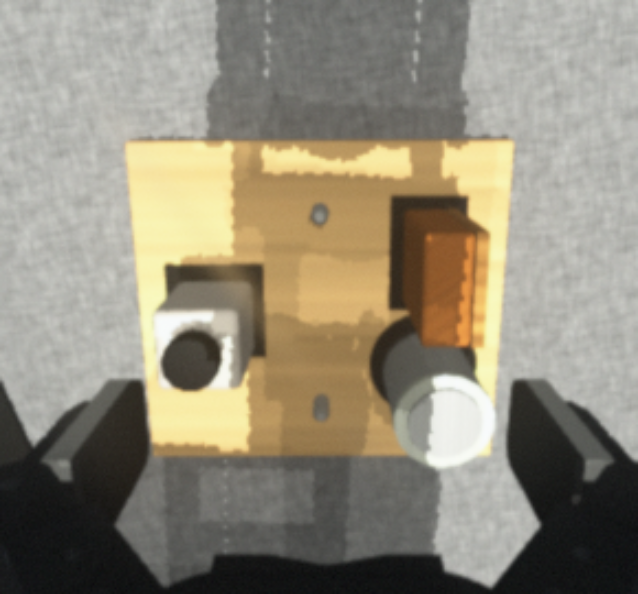

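The final view shows the bottle (197,340), sander (450,290) and tin (443,420) upright on their own pads. Measured offsets are about 1–2 mm, the sander is in line with its pad, and the arm is clear.

```bash
python3 -c "
from rig import env
print(env.close_job())"
```

```text
the job is handed in; nothing more can be done
None
```

The job is handed in at about 51 s: the drill plate lies flat and lengthwise on the bracket blank, centred to about 1 mm, and the tin, bottle and sanding block stand upright on their own pads, within about 1–2 mm of centre by the wrist camera.

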